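# Change the chalk dispenser over to the fresh batch

## Task

Change the chalk dispenser over: pull its gate right out by the red tab so that all the old blue chalk drops into the tray below, then push the gate fully shut. Next use the push rod to push the stuck orange chalk through the mould tube and out of the end over the felt pad, lay the rod flat back on its cork mat, and load that chalk and every orange chalk on the table into the dispenser from the top, leaving the ink, tape and brush where they are.

Things in the scene. Friction and masses are not known exactly. Their poses are not given: they have to be found in the camera images.
- hopper: Wooden chalk dispenser, fixed. Origin on the table under the middle of its bore. Upright open-topped shaft (bore 115 mm along x, 130 mm along y, walls 8 mm, one clear) from the slide gate's top face, 130 mm above the table, to its rim at 245 mm. Legs at x, y = +-105 mm; two shoulder boards beside the shaft (|y| up to 113 mm), tops at 138 mm. The gate pulls out to its own -x.
- gate (a joint): Aluminium slide gate, the floor of the shaft (8 mm thick, top face 130 mm above the table). 0 = fully shut, 0.125 m = pulled out to its stop, which clears the whole bore; it slides along the dispenser's -x, stiff by about 2.5 N, and stays where it is left.
- gate_grip (a point): Grip point in the gate's upright red pull tab: 22 mm along the slide, 26 mm across it, 50 mm tall (130 to 180 mm above the table). The point lies on the tab's centre line 158 mm above the table, 130 mm from the middle of the bore when shut, and moves with the gate.
- tray: Grey open tray 185 x 185 x 40 mm, fixed under the dispenser; origin under its centre, axes along the dispenser's.
- mould: Casting mould, fixed: white square tube 90 mm long (bore 40 x 40 mm, walls 6 mm, open at both ends) along its x, bore axis 60 mm above the table, on a saddle 80 mm wide. Origin on the table under the tube's middle. Grey felt pad (x 45 to 215 mm, 150 mm wide, 5 mm thick) beyond the +x end, where the chalk comes out; the rod goes in at the -x end.
- bore_in (a point): Centre of the tube's -x mouth, 60 mm above the table.
- bore_out (a point): Centre of the tube's +x mouth, over the felt pad, 60 mm above the table.
- rod_mat: Cork mat 290 mm (its x) by 110 mm (its y), 4 mm thick, fixed; origin under its centre. The rod's place.
- rod: Push rod, 215 mm long, 140 g: dark wooden handle 90 x 26 x 26 mm, steel shaft 14 mm thick, 110 mm long, rubber tip 26 mm thick, 15 mm long. Lies along its x, handle at -x. Origin: centre of the handle, on the rod's axis (13 mm above what it lies on); the handle runs from x = -45 to +45 mm; balance point at x = +30 mm.
- rod_tip (a point): Front end of the rod, on its axis, 170 mm ahead of the handle's centre.
- blue0: Old blue chalk block, 64 (its x) x 36 x 36 mm, about 120 g; origin at its centre. In the dispenser at the start, or absent (2 or 3 are there).
- blue1: Old blue chalk block, 64 (its x) x 36 x 36 mm, about 120 g; origin at its centre. In the dispenser at the start, or absent (2 or 3 are there).
- blue2: Old blue chalk block, 64 (its x) x 36 x 36 mm, about 120 g; origin at its centre. In the dispenser at the start, or absent (2 or 3 are there).
- orange0: Fresh orange chalk block, 64 (its x) x 36 x 36 mm, about 120 g; origin at its centre. Lies on the table at the start, or absent (2 to 4 are there).
- orange1: Fresh orange chalk block, 64 (its x) x 36 x 36 mm, about 120 g; origin at its centre. Lies on the table at the start, or absent (2 to 4 are there).
- orange2: Fresh orange chalk block, 64 (its x) x 36 x 36 mm, about 120 g; origin at its centre. Lies on the table at the start, or absent (2 to 4 are there).
- orange3: Fresh orange chalk block, 64 (its x) x 36 x 36 mm, about 120 g; origin at its centre. Lies on the table at the start, or absent (2 to 4 are there).
- stuck: Fresh orange chalk block like the others (64 x 36 x 36 mm, origin at its centre), at the start about in the middle of the mould tube, its x along the tube; it is held only by friction.
- ink: Bystander: dark ink jar, 68 mm across, 75 mm tall, origin at its underside.
- tape: Bystander: blue roll of tape lying flat, 90 mm across, 22 mm tall.
- brush: Bystander: paint brush, 180 mm long, lying on the table.
There are look-alikes about, which are no part of the job. What is shaped like the orange1 but turquoise or white is not meant. Of the things shaped like the rod, the wooden one is meant.

How it is judged (in metres and radians):
On the way, in this order (a step that is already met when the one before it is completed fails the run):
1. the gate is pulled out (more than 105 of its 125 mm) (value of joint gate above 0.105 m), for 0.1 s.
2. all the blue chalk is in the tray and the gate is shut again (within 6 mm) (x of blue0 in the frame of tray between -0.09 and 0.09 m and y of blue0 in the frame of tray between -0.09 and 0.09 m and z of blue0 in the frame of tray between 0 and 0.1 m and x of blue1 in the frame of tray between -0.09 and 0.09 m and y of blue1 in the frame of tray between -0.09 and 0.09 m and z of blue1 in the frame of tray between 0 and 0.1 m and x of blue2 in the frame of tray between -0.09 and 0.09 m and y of blue2 in the frame of tray between -0.09 and 0.09 m and z of blue2 in the frame of tray between 0 and 0.1 m and value of joint gate below 0.006 m), for 0.2 s.
3. the stuck chalk has left the tube by the end over the pad while the rod's tip, pushed in from the other end, has passed the middle of the tube, on its axis within 20 mm (x of stuck in the frame of bore_out above 0.012 m and x of rod_tip in the frame of bore_out between -0.045 and 0.08 m and y of rod_tip in the frame of bore_out between -0.02 and 0.02 m and z of rod_tip in the frame of bore_out between -0.02 and 0.02 m and x of rod in the frame of bore_in between -0.2 and 0 m), for 0.05 s.
At the end, for the whole second after the job is handed in: All blue chalk lies in the tray, the gate is shut within 6 mm, all orange chalk including the one from the mould is in the dispenser's shaft with its centre below the rim, the rod lies flat on the cork mat (handle's centre over the mat), and everything is at rest (all of step 2 and x of orange0 in the frame of hopper between -0.0575 and 0.0575 m and y of orange0 in the frame of hopper between -0.065 and 0.065 m and z of orange0 in the frame of hopper between 0.13 and 0.245 m and x of orange1 in the frame of hopper between -0.0575 and 0.0575 m and y of orange1 in the frame of hopper between -0.065 and 0.065 m and z of orange1 in the frame of hopper between 0.13 and 0.245 m and x of orange2 in the frame of hopper between -0.0575 and 0.0575 m and y of orange2 in the frame of hopper between -0.065 and 0.065 m and z of orange2 in the frame of hopper between 0.13 and 0.245 m and x of orange3 in the frame of hopper between -0.0575 and 0.0575 m and y of orange3 in the frame of hopper between -0.065 and 0.065 m and z of orange3 in the frame of hopper between 0.13 and 0.245 m and x of stuck in the frame of hopper between -0.0575 and 0.0575 m and y of stuck in the frame of hopper between -0.065 and 0.065 m and z of stuck in the frame of hopper between 0.13 and 0.245 m and x of rod in the frame of rod_mat between -0.145 and 0.145 m and y of rod in the frame of rod_mat between -0.055 and 0.055 m and z of rod in the frame of rod_mat between 0.005 and 0.03 m and z of rod_tip in the frame of rod_mat between 0.005 and 0.03 m and linear speed of each of orange0, orange1, orange2, orange3, blue0, blue1, blue2, stuck, rod below 0.03 m/s); the robot touches nothing.
It fails at once if the ink is shifted by more than 30 mm (distance of ink from where it was at the start of the episode above 0.03 m).
It fails at once if the tape is shifted by more than 30 mm (distance of tape from where it was at the start of the episode above 0.03 m).
It fails at once if the brush is shifted by more than 40 mm (distance of brush from where it was at the start of the episode above 0.04 m).
It fails at once if the ink jar is tipped over (angle between ink's own z axis and vertical above 0.6 rad).
Of orange0, orange1, orange2, orange3 only 2 to 4 are there at a start; the rules pass over those that are not, and their reading is None.
Of blue0, blue1, blue2 only 2 to 3 are there at a start; the rules pass over those that are not, and their reading is None.
At some moment in a run one of orange0, orange1, orange2, orange3 may be knocked a few centimetres aside while the robot is not near it.
Once in a run the grip may slacken for a moment while it holds something.
It also fails if it takes over 210 s, if anything falls off the work surface, if the arm or the gripper's body presses on something with over 40 N, if the wrist force passes 120 N, or if a joint passes its speed limit or range.

## Robot

A 7-joint arm with a two-finger parallel gripper is mounted at the origin on the work surface. World frame = base frame: x ahead of the robot, y to its left, z up, the work surface at z = 0. Lengths are in m, angles in degrees, forces in N, time in s.
With the tool pointing down it reaches from about 0.425 to 0.825 m from the base axis. Payload 3.6 kg.
Tool frame: the origin (TCP) lies on the mounting face of the last link; the fingertips stand 186 mm ahead of it and the grasp point (between the pads) lies 167 mm ahead of it; z points along the fingers, y is the line along which they close (so a half turn about z gives the same grasp; the last joint's range is limited). The gripper opens to 93 mm and grips with 3 to 60 N. Pads are 15 mm wide; open, the fingers measure 128 mm over their backs; the gripper's body (75 mm by 188 mm) begins 65 mm behind the grasp point.
Start: joints at [-66.091, 35.231, -0.722, 81.555, 0.464, 63.22, -2.315], TCP at [0.279, 0.587, 0.405] pointing down, gripper open.
Joint ranges: [-178.69, 178.69], [-17.37, 117.87], [-77.05, 75.6], [15.02, 138.74], [-78.02, 258.01], [0.78, 113.62], [-162.83, 162.83]. Speed limits (degrees/s): [159.86, 159.86, 180, 180, 180, 180, 180].

## Interface

Orientations are given as a 3x3 rotation matrix whose columns are the frame's x, y, z axes.
In Python, from rig import observe, eyes, r gives the robot as it stands.
- The arm moves only by the shell command python3 -m creep 'ROWS'. ROWS is text: rows parted by semicolons, each of 5 numbers parted by spaces: the opening in per cent of the stroke, from 0 (shut) to 100 (fully open), then the shift along the tool's x, y, z in cm, then the turn about the tool's z in rad. A call has 1 to 8 rows; each row shifts and turns the commanded pose from where the row before left it, along the tool's axes as they then stand; what a row does not reach is not made up. A row lasts 1/8 s, in which the tool goes at most 62.5 mm and 10.7 degrees, less where a joint would pass 70% of its speed; a pose out of reach is approached as far as the arm can. A call is refused whole if a number of a shift passes 6.25 or a number of a turn 0.188, either way. A call with a gripper value outside its range is refused whole. The fingers move at their own pace and stop on an object; the grip force is fixed at half the most. Time passes only in rows, so rows that do not move let the fingers close. It gives the time, the measured TCP pose, the force, the opening and the grip force at its end, in the units of the state.
- observe(): the state, without advancing time (a new reading comes with each control period).
- eyes.read_camera(name): name is "scene" or "top" or "wrist"; returns the picture (400x640x3 uint8, red, green, blue); there is no depth.
- eyes.camera_info(name): a dict with "fovy" (degrees; the focal length in pixels is half the picture's height over the tangent of half this angle, whatever the lens; pixels are square), "cx", "cy" (the principal point, pixels), "k1" (the pictures are not rectified: a ray, as slopes to the right and down, at radius r is drawn at 1 + k1 r^2 times it, then the intrinsics apply), "rvec" (rotation vector, rad) and "tvec" (3), from world to camera coordinates, as OpenCV has them. Camera axes: x right, y down, z forward; pixel columns grow to the right and rows downward; lengths in m; the calibration is good to about 2 mm. A picture is of the moment at which its call begins: read the wrist's pose just before it. camera_info takes no time and is no camera call; for the wrist camera it gives the pose at the moment of the call.
- r.sign_off(): hands the job in; it is judged then, once.
The state is a dict: "time": time; "qpos": joint angles; "joint_velocities": joint speeds; "effort": joint torques, N m; "eef_pos": TCP position; "tool_rot": TCP orientation; "ft_force": force on the tool from outside, world axes, zero at the start; "wrist_torque": the same for the moment, N m; "gripper_width": finger opening in m; "grip_force": force on a finger pad.
Only numpy, scipy, OpenCV 4.12 (cv2) and the standard library are available. Lean on these libraries where they do the work, as an engineer would, in place of code of your own. Each camera call takes 0.05 s, during which the arm holds its last target. There are 200 camera calls.

## Working session

There is one attempt and no reset: what is moved stays moved. The work goes in short steps, Python scripts to look and compute and a shell command to move; the robot and the scene stay as the last step left them, time stands still between calls to the robot, and variables do not carry over. Pictures are saved under pics/ and viewed, at most 15 in all, crops included, and the job is handed in when it is done.

```bash
ls; mkdir -p pics; cat > h.py <<'E'
import numpy as np, cv2
from rig import observe, eyes, r
def cam(n):
    i=eyes.camera_info(n); R=cv2.Rodrigues(np.array(i["rvec"],float))[0]; t=np.array(i["tvec"],float)
    f=200/np.tan(np.radians(i["fovy"])/2); return i,R,t,f
def ray(n,uv,c=None):
    i,R,t,f=c or cam(n); d=np.array([(uv[0]-i["cx"])/f,(uv[1]-i["cy"])/f]); s=d.copy()
    for _ in range(20): s=d/(1+i["k1"]*(s@s))
    return -R.T@t, R.T@np.array([s[0],s[1],1])
def onz(n,uv,z,c=None):
    o,d=ray(n,uv,c); return o+d*(z-o[2])/d[2]
def proj(n,P,c=None):
    i,R,t,f=c or cam(n); p=R@np.array(P,float)+t; s=p[:2]/p[2]; s=s*(1+i["k1"]*(s@s))
    return s*f+[i["cx"],i["cy"]]
def snap(n,name=None):
    c=cam(n); im=np.array(eyes.read_camera(n))
    if name: cv2.imwrite(f"pics/{name}.png",im[:,:,::-1])
    return im,c
def masks(im):
    h=cv2.cvtColor(im,cv2.COLOR_RGB2HSV); return h
E
python3 - <<'E'
from h import *
for n in("scene","top"):
    im,c=snap(n,n+"0"); print(n,c[0],"cam at",-c[1].T@c[2])
s=observe();print(s)
E
```

```text
pics
scene {'fovy': 53.05020722863003, 'cx': 322.22447705662717, 'cy': 202.27840427675287, 'k1': -0.07489495124172184, 'rvec': array([ 1.52520989,  1.76539311, -0.9076803 ]), 'tvec': array([-0.02570668, -0.21893272,  1.706854  ])} cam at [1.51592722 0.21335677 0.78637555]
top {'fovy': 49.147415818825365, 'cx': 310.5969447771354, 'cy': 200.6305688103983, 'k1': 0.03444333042539771, 'rvec': array([ 2.21940026, -2.15369445,  0.1039344 ]), 'tvec': array([0.08843453, 0.54234487, 1.29885702])} cam at [0.43247514 0.12165236 1.33684485]
{'time': 0.1, 'qpos': array([-66.09233039,  35.2847339 ,  -0.72024293,  81.63164515,
         0.46457304,  63.21960954,  -2.314698  ]), 'joint_velocities': array([-0.03397254, -0.09940167, -0.02621191, -0.18234948,  0.04331067,
       -0.06190446,  0.04288543]), 'effort': array([ 1.02532525e-03, -4.60040331e+01,  2.09823330e-01, -1.66244102e+01,
       -6.11650664e-02,  1.69061800e-02,  8.61989452e-05]), 'eef_pos': array([0.27895775, 0.58678553, 0.4036879 ]), 'tool_rot': array([[-9.03154546e-01,  4.29314550e-01, -9.40237827e-04],
       [ 4.29315575e-01,  9.03152050e-01, -2.12423112e-03],
       [-6.27856067e-05, -2.32216773e-03, -9.99997302e-01]]), 'ft_force': array([-0.70097159, -0.77074754, -0.34354408]), 'wrist_torque': array([0.0285856 , 0.05228098, 0.05075325]), 'grip_force': 0.0, 'gripper_width': 0.09285595926580924}
```

View pics/top0.png

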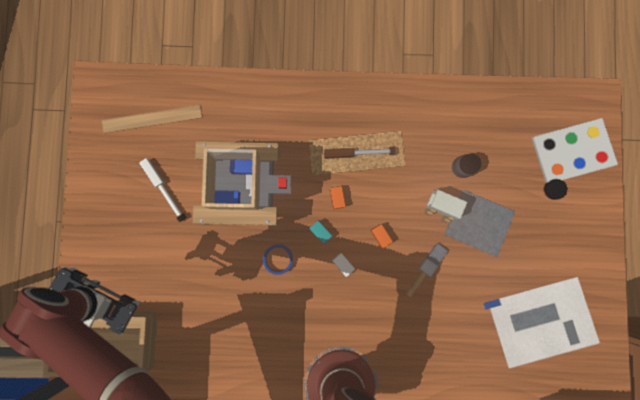

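View pics/scene0.png

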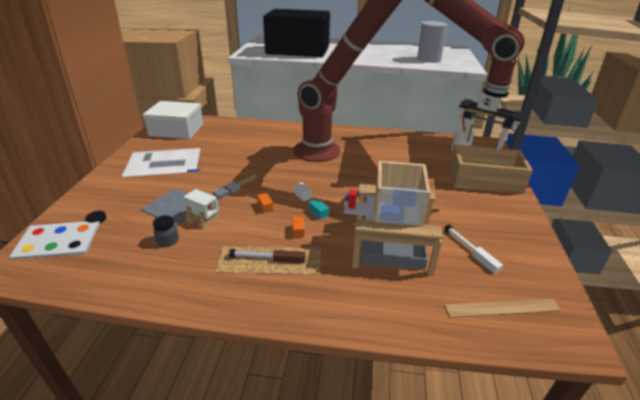

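Top view: dispenser at (230,180) with the red tab at (283,183). Rod on its mat at (358,153), mould at (449,205), pad at (482,223). Oranges are at (340,196) and (382,235), tape at (278,259), ink at (467,165), brush at (428,268).

```bash
cat >> h.py <<'E'
def blobs(im,lo,hi,mina=25):
    h=cv2.cvtColor(im,cv2.COLOR_RGB2HSV); m=cv2.inRange(h,np.array(lo),np.array(hi))
    cs=cv2.findContours(m,cv2.RETR_EXTERNAL,cv2.CHAIN_APPROX_NONE)[0]
    return [c for c in cs if cv2.contourArea(c)>mina]
OR=((5,170,120),(16,255,255)); RED=((0,200,120),(4,255,255))
E
python3 - <<'E'
from h import *
for n in("top","scene"):
    im=cv2.imread(f"pics/{n}0.png")[:,:,::-1].copy()
    for nm,(lo,hi) in dict(OR=OR,RED=RED).items():
        for c in blobs(im,lo,hi):
            print(n,nm,cv2.contourArea(c),np.round(cv2.minAreaRect(c)[0],1),np.round(cv2.minAreaRect(c)[1],1),cv2.minAreaRect(c)[2])
a=cv2.imread("pics/top0.png")[125:285,190:530]; cv2.imwrite("pics/topc.png",cv2.resize(a,(799,376),interpolation=cv2.INTER_CUBIC))
a=cv2.imread("pics/scene0.png")[155:285,130:450]; cv2.imwrite("pics/scc.png",cv2.resize(a,(800,325),interpolation=cv2.INTER_CUBIC))
E
```

```text
top OR 238.0 [381.3 235.7] [21.2 12.6] 57.9946174621582
top OR 212.5 [337.2 197.1] [20.7 11.7] 79.69515228271484
top OR 57.5 [557.5 169. ] [8. 9.] 90.0
scene OR 232.5 [298.  226.5] [21. 12.] 90.0
scene OR 205.0 [265.7 201.5] [20.9 12.8] 65.55604553222656
scene RED 38.0 [352.5 197. ] [14.  5.] 90.0
```

View pics/topc.png

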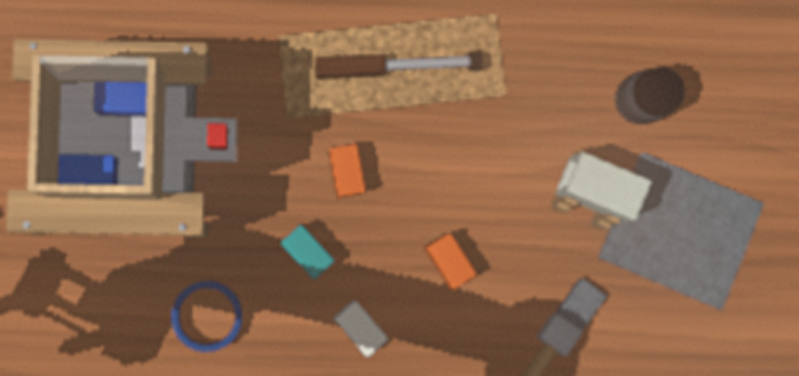

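View pics/scc.png

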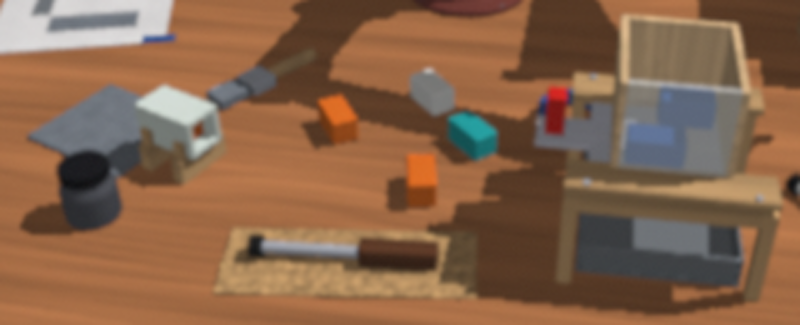

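Crops: hopper rim corners (in crop pixels, ×2.35) are (33,57), (157,57), (157,192), (28,192), with the tab top at (217,136). The rod runs (317,67) to (490,60). Pad corners are (645,155), (762,202), (722,307), (600,258).

```bash
python3 - <<'E'
from h import *
c=cam("top"); cs=cam("scene")
def P(l,z): return np.array([onz("top",(190+u/2.35,125+v/2.35),z,c) for u,v in l])
np.set_printoptions(precision=4,suppress=True)
ri=P([(33,57),(157,57),(157,192),(28,192)],.245); print("rim",ri,ri.mean(0), np.linalg.norm(np.diff(ri,axis=0),axis=1))
tab=P([(217,136)],.18)[0]; print("tab",tab)
# scene tab: top of red
o=ri.mean(0); print("dist tab-centre",np.linalg.norm((tab-o)[:2]),"ang -x",np.degrees(np.arctan2(*(tab-o)[1::-1])))
rod=P([(317,67),(386,65),(490,60)],.017);print("rod",rod,np.linalg.norm(np.diff(rod,axis=0),axis=1),np.degrees(np.arctan2(*(rod[2]-rod[0])[1::-1])))
mat=P([(283,38),(497,14),(505,95)],.004);print("mat",mat,np.linalg.norm(np.diff(mat,axis=0),axis=1))
pad=P([(645,155),(762,202),(722,307),(600,258)],.005);print("pad",pad,np.linalg.norm(np.diff(pad,axis=0),axis=1))
d=(pad[1]-pad[0]+pad[2]-pad[3]);d/=np.linalg.norm(d);print("mould ang",np.degrees(np.arctan2(d[1],d[0])),"origin from far edge",(pad[1]+pad[2])/2-.215*d)
tb=P([(582,152),(652,183),(637,219)],.086);print("tube",tb,np.linalg.norm(np.diff(tb,axis=0),axis=1),(tb[0]+tb[2])/2)
import itertools
im=cv2.imread("pics/top0.png")[:,:,::-1].copy()
for k in blobs(im,*OR)[:2]:
    q=cv2.boxPoints(cv2.minAreaRect(k)); w=np.array([onz("top",p,.03,c) for p in q]); e=w[1]-w[0],w[2]-w[1]; L=max(e,key=np.linalg.norm)
    print("orange",w.mean(0),[np.linalg.norm(x) for x in e],np.degrees(np.arctan2(L[1],L[0])))
print("ink",P([(655,93)],.075),"tape",P([(207,316)],.02),"brush",P([(590,290),(560,340)],.01))
E
```

```text
rim [[0.6425 0.3791 0.245 ]
 [0.647  0.247  0.245 ]
 [0.5019 0.2413 0.245 ]
 [0.4978 0.3774 0.245 ]] [0.5723 0.3112 0.245 ] [0.1322 0.1452 0.1361]
tab [0.5716 0.1833 0.18  ]
dist tab-centre 0.12793406189089407 ang -x -90.32410825067771
rod [[ 0.6855  0.0652  0.017 ]
 [ 0.691  -0.0245  0.017 ]
 [ 0.7018 -0.1598  0.017 ]] [0.0899 0.1357] -85.85538865491814
mat [[ 0.7251  0.1104  0.004 ]
 [ 0.7661 -0.1708  0.004 ]
 [ 0.6586 -0.1829  0.004 ]] [0.2842 0.1082]
pad [[ 0.5849 -0.366   0.005 ]
 [ 0.5282 -0.5172  0.005 ]
 [ 0.3912 -0.4646  0.005 ]
 [ 0.4492 -0.308   0.005 ]] [0.1614 0.1467 0.167 ]
mould ang -110.43155227363988 origin from far edge [ 0.5348 -0.2894  0.005 ]
tube [[ 0.577  -0.2593  0.086 ]
 [ 0.5415 -0.3449  0.086 ]
 [ 0.497  -0.3267  0.086 ]] [0.0926 0.0482] [ 0.537 -0.293  0.086]
orange [ 0.4405 -0.1092  0.03  ] [np.float64(0.037923446499802234), np.float64(0.06270962918838698)] -146.816185019096
orange [0.5519 0.0251 0.03  ] [np.float64(0.035313640598555), np.float64(0.06222500104580727)] -168.36825560608034
ink [[ 0.6547 -0.3526  0.075 ]] tape [[0.3606 0.1964 0.02  ]] brush [[ 0.4077 -0.2937  0.01  ]
 [ 0.3429 -0.2555  0.01  ]]
```

```bash
cat >> h.py <<'E'
def go(x,y,zg,yang=None):
    """print tool-frame shift (cm) to put the grasp point at x,y,zg; turn (rad, tool z) to tool-y angle yang deg, mod 180"""
    s=observe(); R=np.array(s["tool_rot"]); p=np.array(s["eef_pos"])+.167*R[:,2]
    d=R.T@(np.array([x,y,zg])-p)*100
    a=np.degrees(np.arctan2(R[1,1],R[0,1])); t=0 if yang is None else -((yang-a+90)%180-90)
    print("grasp",np.round(p,4),"yang",round(a,1),"shift cm",np.round(d,2),"turn",round(np.radians(t),3),"q7",round(s["qpos"][6],0),"w",round(s["gripper_width"],4),"t",round(s["time"],2))
    Rt=R@cv2.Rodrigues(np.array([0,0,np.radians(t)]))[0]; print("  after turn:",np.round(Rt.T@(np.array([x,y,zg])-p)*100,2))
E
python3 -m creep '100 0 0 -1.2 0.182;100 0 0 -1.2 0.182;100 0 0 -1.2 0.182;100 0 0 -1.2 0.182;100 0 0 -1.2 0.182;100 0 0 -1.2 0.182;100 0 0 0 0'
python3 - <<'E'
from h import *
go(.574,.182,.30,2)
E
```

```text
time: 0.98
eef_pos: [0.2789, 0.5872, 0.4771]
tool_rot: [[-0.037, 0.999, 0.001], [0.999, 0.037, 0.001], [0.001, 0.001, -1.0]]
ft_force: [1.5, 0.5, -0.7]
gripper_width: 0.0934
grip_force: 0.0
grasp [0.2791 0.5873 0.3101] yang 2.1 shift cm [-41.6   27.96   1.01] turn 0.002 q7 -57.0 w 0.0934 t 0.97
  after turn: [-41.54  28.06   1.01]
```

```bash

python3 -m creep '100 -5 3.4 0 0;100 -5 3.4 0 0;100 -5 3.4 0 0;100 -5 3.4 0 0;100 -5 3.4 0 0;100 -5 3.4 0 0;100 -5 3.4 0 0;100 -5 3.4 0 0'
python3 -m creep '100 -1 0.7 0 0;100 0 0 0 0'
python3 - <<'E'
from h import *
go(.574,.182,.30,2)
im,c=snap("wrist","w1"); print(c[0])
for z,n in((.18,"tab"),): print(proj("wrist",(.574,.182,.18),c))
for k in blobs(im,*RED): q=cv2.minAreaRect(k); print(q,onz("wrist",q[0],.18,c))
E
```

```text
time: 1.98
eef_pos: [0.5656, 0.1952, 0.4758]
tool_rot: [[-0.039, 0.999, -0.002], [0.999, 0.039, -0.0], [-0.0, -0.002, -1.0]]
ft_force: [0.3, 1.1, -0.3]
gripper_width: 0.0931
grip_force: 0.0
time: 2.22
eef_pos: [0.5724, 0.1865, 0.4759]
tool_rot: [[-0.035, 0.999, -0.002], [0.999, 0.035, -0.0], [-0.0, -0.002, -1.0]]
ft_force: [-0.3, -0.1, 0.2]
gripper_width: 0.0928
grip_force: 0.0
grasp [0.5721 0.1865 0.3089] yang 2.0 shift cm [-0.45  0.18  0.89] turn 0.0 q7 -9.0 w 0.0928 t 2.23
  after turn: [-0.45  0.18  0.89]
{'fovy': 65.86364916981479, 'cx': 317.14985962428176, 'cy': 196.2762225330835, 'k1': -0.024582076745222677, 'rvec': array([-2.84452135, -0.05014216, -0.0056455 ]), 'tvec': array([-0.5780927 ,  0.1041394 ,  0.50814726])}
[318.97813784 198.71029691]
```

View pics/w1.png

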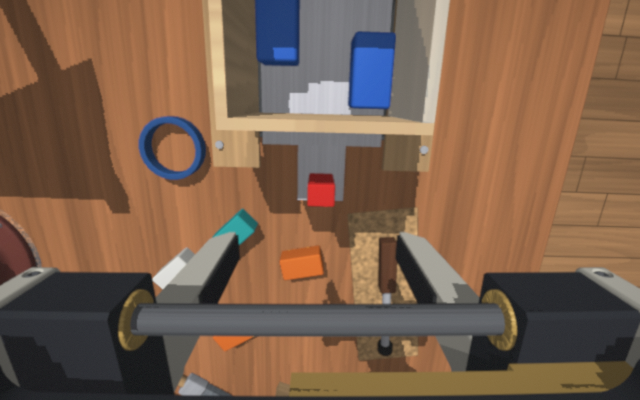

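```bash
python3 - <<'E'
from h import *
im=cv2.imread("pics/w1.png")[:,:,::-1].copy(); c=cam("wrist"); print("cam",-c[1].T@c[2])
h=cv2.cvtColor(im,cv2.COLOR_RGB2HSV)
m=((h[...,0]<6)|(h[...,0]>174))&(h[...,1]>190)&(h[...,2]>60)
for v in range(168,212,3): u=np.where(m[v,280:360])[0]; print(v,(u.min()+280,u.max()+280,im[v,321]) if len(u) else None)
for z in (.18,):
  for p in [(308,175),(335,175),(308,183),(335,183),(308,206),(335,206)]: print(p,onz("wrist",p,z,c))
for p in [(212,128),(437,131)]: print(p,onz("wrist",p,.245,c))
E
```

```text
cam [0.5687322  0.27001728 0.45498295]
168 None
171 None
174 None
177 (np.int64(315), np.int64(326), array([100,  29,  28], dtype=uint8))
180 (np.int64(314), np.int64(326), array([98, 26, 25], dtype=uint8))
183 (np.int64(309), np.int64(332), array([164,  42,  39], dtype=uint8))
186 (np.int64(309), np.int64(333), array([218,  54,  49], dtype=uint8))
189 (np.int64(309), np.int64(333), array([214,  52,  49], dtype=uint8))
192 (np.int64(309), np.int64(333), array([213,  51,  47], dtype=uint8))
195 (np.int64(309), np.int64(333), array([212,  50,  46], dtype=uint8))
198 (np.int64(309), np.int64(332), array([212,  53,  49], dtype=uint8))
201 (np.int64(308), np.int64(333), array([210,  52,  47], dtype=uint8))
204 (np.int64(308), np.int64(333), array([206,  49,  45], dtype=uint8))
207 None
210 None
(308, 175) [0.56237492 0.20629903 0.18      ]
(335, 175) [0.58697832 0.20723956 0.18      ]
(308, 183) [0.56259517 0.19877345 0.18      ]
(335, 183) [0.58738837 0.19972182 0.18      ]
(308, 206) [0.56324623 0.17647404 0.18      ]
(335, 206) [0.58860649 0.17744586 0.18      ]
(212, 128) [0.49873929 0.2511436  0.245     ]
(437, 131) [0.64940706 0.25492406 0.245     ]
```

Wrist view: the tab's top face spans u 309–333, v 183–206, so the tab centre is about (0.575, 0.187). I'm lowering onto it.

```bash

python3 -m creep '100 0 0.3 2.4 0;100 0 0 2.5 0;100 0 0 2.5 0;100 0 0 2.5 0;100 0 0 2.5 0;100 0 0 2.3 0;100 0 0 0 0'
python3 -m creep '0 0 0 0 0;0 0 0 0 0;0 0 0 0 0;0 0 0 0 0;0 0 0 0 0;0 0 0 0 0'
```

```text
time: 3.15
eef_pos: [0.5735, 0.1898, 0.3278]
tool_rot: [[-0.04, 0.999, -0.005], [0.999, 0.04, 0.0], [0.0, -0.005, -1.0]]
ft_force: [0.4, -0.5, 0.2]
gripper_width: 0.093
grip_force: 0.0
time: 3.9
eef_pos: [0.5753, 0.1871, 0.3297]
tool_rot: [[-0.035, 0.999, -0.0], [0.999, 0.035, -0.0], [-0.0, -0.0, -1.0]]
ft_force: [0.7, -0.1, 0.5]
gripper_width: 0.0375
grip_force: 0.0
```

```bash

python3 -m creep '0 0 0 0 0;0 0 0 0 0;0 0 0 0 0;0 0 0 0 0'
python3 -m creep '0 -1.5 0 0 0;0 -1.5 0 0 0;0 -1.5 0 0 0;0 -1.5 0 0 0;0 -1.5 0 0 0;0 -1.5 0 0 0;0 -1.5 0 0 0;0 -1.6 0 0 0'
python3 -m creep '0 0 0 0 0;0 0 0 0 0'
```

```text
time: 4.4
eef_pos: [0.5753, 0.1871, 0.3297]
tool_rot: [[-0.034, 0.999, 0.0], [0.999, 0.034, 0.0], [0.0, 0.0, -1.0]]
ft_force: [0.3, 1.3, -0.2]
gripper_width: 0.0261
grip_force: 30.0
time: 5.4
eef_pos: [0.5777, 0.065, 0.3296]
tool_rot: [[-0.035, 0.999, -0.006], [0.999, 0.035, 0.001], [0.001, -0.006, -1.0]]
ft_force: [-6.7, 3.3, 3.4]
gripper_width: 0.026
grip_force: 30.0
time: 5.65
eef_pos: [0.5777, 0.0626, 0.3296]
tool_rot: [[-0.032, 0.999, -0.006], [0.999, 0.032, -0.003], [-0.003, -0.006, -1.0]]
ft_force: [-7.3, -1.0, 3.8]
gripper_width: 0.0263
grip_force: 30.0
```

```bash
python3 -m creep '0 0 0 0 0;0 0 0 0 0;0 0 0 0 0;0 0 0 0 0'
python3 - <<'E'
from h import *
a=snap("top")[0]; b=snap("scene")[0]
x=cv2.resize(a[125:245,180:320],None,fx=3,fy=3,interpolation=cv2.INTER_CUBIC); y=cv2.resize(b[140:280,330:450],(308,360),interpolation=cv2.INTER_CUBIC)
cv2.imwrite("pics/g1.png",np.hstack([x,y])[:,:,::-1])
E
```

```text
time: 6.15
eef_pos: [0.5777, 0.0626, 0.3296]
tool_rot: [[-0.032, 0.999, -0.006], [0.999, 0.032, -0.003], [-0.003, -0.006, -1.0]]
ft_force: [-7.2, -1.1, 2.5]
gripper_width: 0.026
grip_force: 30.0
```

View pics/g1.png

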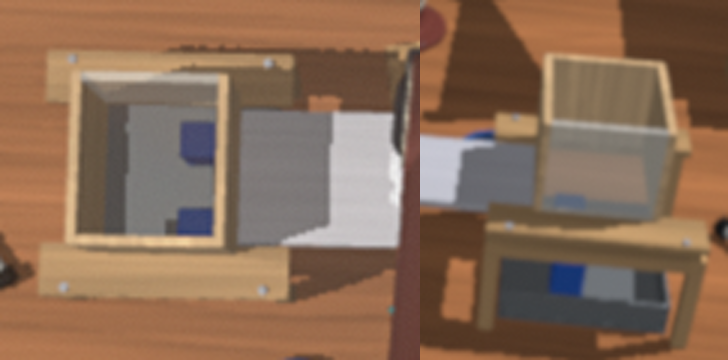

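```bash
python3 - <<'E'
from h import *
print(onz("scene",(388.4,217.8),.04),onz("scene",(330+147*120/308,140+278*140/360),.04))
for p in((197,142),(196,222)): print(onz("top",(180+p[0]/3,125+p[1]/3),.045))
E
```

```text
[0.48770669 0.30067006 0.04      ] [0.63425739 0.29739625 0.04      ]
[0.61587083 0.30023629 0.045     ]
[0.53642749 0.29795823 0.045     ]
```

Both blue blocks lie in the tray: (197,142) and (196,222) in the crop, about (0.616,0.300) and (0.536,0.298). Next I shut the gate.

```bash

python3 -m creep '0 1.5 0 0 0;0 1.6 0 0 0;0 1.6 0 0 0;0 1.6 0 0 0;0 1.6 0 0 0;0 1.6 0 0 0;0 1.5 0 0 0;0 1.3 0 0 0'
python3 -m creep '0 0.2 0 0 0;0 0 0 0 0'
```

```text
time: 7.25
eef_pos: [0.5753, 0.1895, 0.3297]
tool_rot: [[-0.036, 0.999, 0.0], [0.999, 0.036, -0.001], [-0.001, 0.0, -1.0]]
ft_force: [-1.6, -3.3, -0.2]
gripper_width: 0.0262
grip_force: 3.0
time: 7.5
eef_pos: [0.5753, 0.19, 0.3297]
tool_rot: [[-0.034, 0.999, -0.0], [0.999, 0.034, -0.003], [-0.003, -0.0, -1.0]]
ft_force: [-2.9, -5.9, 1.2]
gripper_width: 0.0259
grip_force: 29.9
```

```bash

python3 -m creep '0 0.3 0 0 0;0 0.2 0 0 0;0 0 0 0 0'
python3 -m creep '40 0 0 0 0;60 0 0 0 0;80 0 0 0 0;80 0 0 0 0;80 0 0 -3 0;80 0 0 -4 0;80 0 0 -4 0;80 0 0 -3 0'
python3 - <<'E'
from h import *
im,c=snap("wrist","w2"); 
h=cv2.cvtColor(im,cv2.COLOR_RGB2HSV)
m=((h[...,0]<6)|(h[...,0]>174))&(h[...,1]>190)&(h[...,2]>150)
m[:, :280]=0; m[:,370:]=0
v,u=np.where(m); print(v.min(),v.max(),u.min(),u.max(), onz("wrist",((u.min()+u.max())/2,(v.min()+v.max())/2),.18,c))
from h import go
go(.6885,.0206,.20,4)
E
```

```text
time: 7.88
eef_pos: [0.5754, 0.1912, 0.3297]
tool_rot: [[-0.031, 1.0, -0.001], [0.999, 0.031, -0.009], [-0.009, -0.001, -1.0]]
ft_force: [-2.9, -12.1, 3.6]
gripper_width: 0.026
grip_force: 29.9
time: 8.88
eef_pos: [0.575, 0.1963, 0.4718]
tool_rot: [[-0.035, 0.999, 0.002], [0.999, 0.035, 0.001], [0.001, 0.002, -1.0]]
ft_force: [0.1, -0.2, 0.0]
gripper_width: 0.0744
grip_force: 0.0
194 217 303 329 [0.5751871  0.18672236 0.18      ]
grasp [0.5773 0.1968 0.3089] yang 2.0 shift cm [-18.04  10.39  10.93] turn -0.034 q7 -10.0 w 0.0744 t 8.93
  after turn: [-18.39   9.76  10.93]
```

```bash

python3 -m creep '90 -5 2.6 0 -0.034;90 -5 2.7 2 0;90 -5 2.7 2.5 0;90 -5 2.7 2.5 0;90 0 0 2 0;90 0 0 0 0'
python3 - <<'E'
from h import *
go(.6895,0,.027,4)
im,c=snap("wrist","w3")
for P in [(.6895,0,.017),(.684,.065,.03),(.7018,-.16,.017)]: print(proj("wrist",P,c))
cv2.imwrite("pics/w3.png",im[:,:,::-1])
E
```

```text
time: 9.68
eef_pos: [0.6935, 0.0029, 0.3769]
tool_rot: [[-0.068, 0.998, -0.005], [0.998, 0.068, 0.001], [0.001, -0.005, -1.0]]
ft_force: [0.6, 0.9, 1.1]
gripper_width: 0.0835
grip_force: 0.0
grasp [0.6926 0.003  0.2099] yang 3.9 shift cm [-0.3  -0.24 18.29] turn -0.002 q7 12.0 w 0.0835 t 9.68
  after turn: [-0.3  -0.24 18.29]
[314.79115452 180.37008977]
[313.46957596 121.88314558]
[316.15194335 301.77197887]
```

View pics/w3.png

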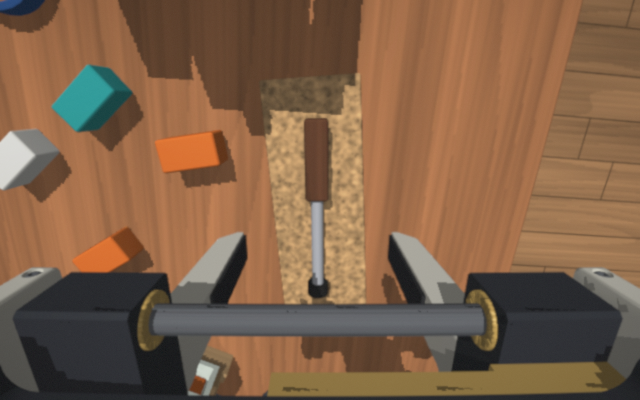

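The wrist view shows the handle from (316,118) to (317,203) and the tip at (318,297).

```bash
python3 - <<'E'
from h import *
c=cam("wrist")
a=onz("wrist",(316,118),.03,c);b=onz("wrist",(316.5,203),.03,c);t=onz("wrist",(318,297),.02,c)
print(a,b,t,(a+b)/2,np.linalg.norm(a-b),np.degrees(np.arctan2(*(t-a)[1::-1])))
for u in((304,160),(329,160)): print(onz("wrist",u,.028,c))
E
```

```text
[0.68761998 0.07006709 0.03      ] [ 0.69451851 -0.02193574  0.03      ] [ 0.70532953 -0.1507354   0.02      ] [0.69106924 0.02406567 0.03      ] 0.09226109696245591 -85.41438440804461
[0.67773651 0.0251317  0.028     ]
[0.70462587 0.02701917 0.028     ]
```

```bash

python3 -m creep '70 0 -0.1 4 -0.005;60 0 0 4 0;60 0 0 4 0;60 0 0 3 0;60 0 0 2 0;60 0 0 1.3 0;60 0 0 0 0;30 0 0 0 0'
python3 -m creep '0 0 0 0 0;0 0 0 0 0;0 0 0 0 0;0 0 0 0 0;0 0 0 0 0;0 0 0 0 0'
```

```text
time: 10.72
eef_pos: [0.6934, 0.0029, 0.1981]
tool_rot: [[-0.074, 0.997, 0.002], [0.997, 0.074, -0.0], [-0.0, 0.002, -1.0]]
ft_force: [0.5, 0.4, 0.2]
gripper_width: 0.0497
grip_force: 0.0
time: 11.48
eef_pos: [0.6928, 0.0029, 0.1972]
tool_rot: [[-0.074, 0.997, -0.0], [0.997, 0.074, 0.0], [0.0, -0.0, -1.0]]
ft_force: [-2.7, 0.2, 5.4]
gripper_width: 0.0253
grip_force: 30.0
```

```bash

python3 -m creep '0 0 0 -3 0;0 0 0 -4 0;0 0 0 -3 0.147;0 0 0 0 0.147;0 0 0 0 0.147;0 -3.5 -1.4 0 0;0 -3.5 -1.4 0 0;0 -3.6 -1.4 0 0'
python3 -m creep '0 0 0 0 0'
python3 - <<'E'
from h import *
go(.6164,-.081,.075,-21)
a,c=snap("top"); b,cs=snap("scene")
x=cv2.resize(a[125:255,350:530],None,fx=4.4,fy=4.4,interpolation=cv2.INTER_CUBIC); cv2.imwrite("pics/m1.png",x[:,:,::-1])
y=cv2.resize(b[165:275,120:320],None,fx=4,fy=4,interpolation=cv2.INTER_CUBIC); cv2.imwrite("pics/m2.png",y[:,:,::-1])
E
```

```text
time: 12.48
eef_pos: [0.6148, -0.0814, 0.2958]
tool_rot: [[0.358, 0.934, -0.0], [0.934, -0.358, -0.0], [-0.001, -0.0, -1.0]]
ft_force: [-0.3, -0.1, -2.0]
gripper_width: 0.0259
grip_force: 30.0
time: 12.6
eef_pos: [0.6135, -0.0848, 0.2964]
tool_rot: [[0.365, 0.931, -0.002], [0.931, -0.365, -0.003], [-0.003, -0.001, -1.0]]
ft_force: [1.1, -0.1, -2.0]
gripper_width: 0.0256
grip_force: 30.0
grasp [ 0.6132 -0.0852  0.1294] yang -21.4 shift cm [0.53 0.15 5.44] turn -0.007 q7 2.0 w 0.0256 t 12.6
  after turn: [0.53 0.16 5.44]
```

View pics/m1.png

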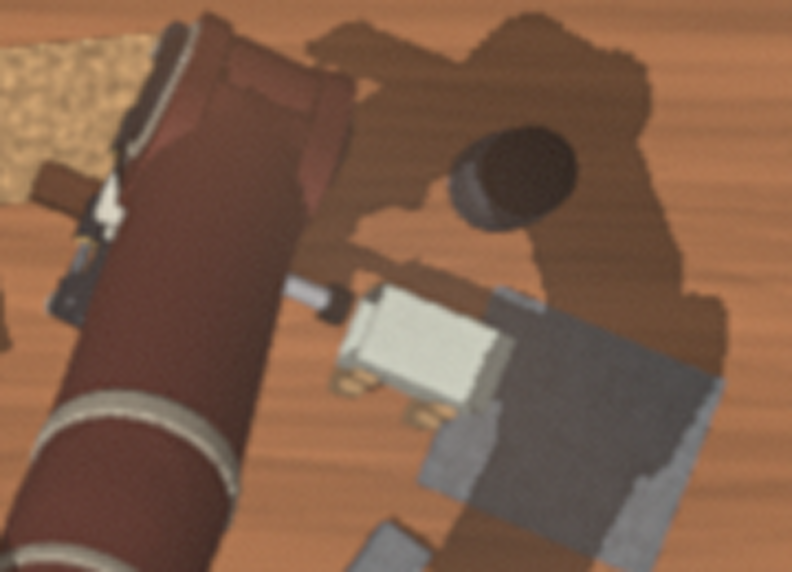

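View pics/m2.png

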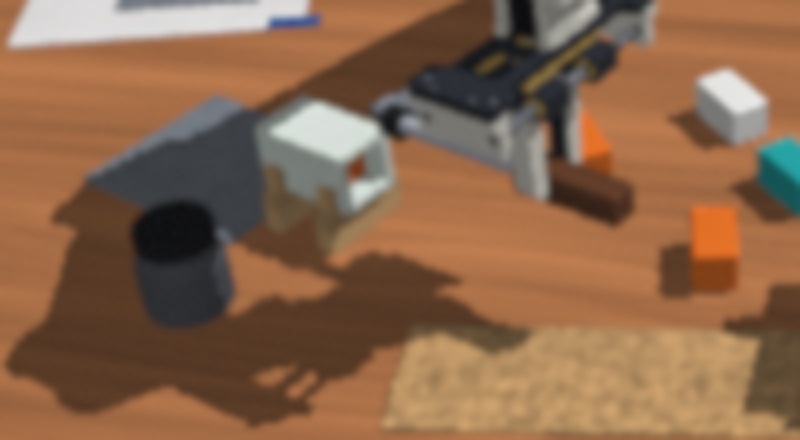

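```bash
python3 - <<'E'
from h import *
np.set_printoptions(precision=4,suppress=True)
c=cam("top"); Q=lambda u,v,z: onz("top",(350+u/4.4,125+v/4.4),z,c)
f=np.array([Q(*p,.086) for p in((385,285),(515,340),(487,412),(357,355))]); print(f,f.mean(0),np.linalg.norm(np.diff(f,axis=0),axis=1))
d=f[1]-f[0]+f[2]-f[3]; print("ang",np.degrees(np.arctan2(d[1],d[0])))
p=[Q(422,483,.005),Q(652,572,.005),Q(722,378,.005),Q(495,288,.005)]; print("pad",np.array(p))
for a,b in((0,1),(3,2)): e=p[b]-p[a]; print(np.degrees(np.arctan2(e[1],e[0])),np.linalg.norm(e))
for q in((340,302),(350,306)): print("tip",Q(*q,.116))
print("handle end",Q(37,183,.128))
cs=cam("scene"); print("scene: tip",onz("scene",(120+386/4,165+112/4),.116,cs))
f=[onz("scene",(120+u/4,165+v/4),.086,cs) for u,v in((312,97),(390,130),(345,162),(268,127))]; f=np.array(f); print("scene tube",f,f.mean(0))
E
```

```text
[[ 0.5767 -0.2589  0.086 ]
 [ 0.5432 -0.3438  0.086 ]
 [ 0.4957 -0.3256  0.086 ]
 [ 0.5302 -0.2409  0.086 ]] [ 0.5365 -0.2923  0.086 ] [0.0913 0.0509 0.0915]
ang -111.88339596794668
pad [[ 0.4493 -0.3098  0.005 ]
 [ 0.3933 -0.4675  0.005 ]
 [ 0.5284 -0.5167  0.005 ]
 [ 0.5863 -0.36    0.005 ]]
-109.5584808114655 0.16736899514661338
-110.29972943732174 0.1670471904670508
tip [ 0.5615 -0.2211  0.116 ]
tip [ 0.5591 -0.2275  0.116 ]
handle end [ 0.6302 -0.0247  0.128 ]
scene: tip [ 0.5504 -0.227   0.116 ]
scene tube [[ 0.496  -0.3134  0.086 ]
 [ 0.5313 -0.2347  0.086 ]
 [ 0.5786 -0.2534  0.086 ]
 [ 0.5431 -0.3308  0.086 ]] [ 0.5372 -0.2831  0.086 ]
```

Tube centre comes out at about (0.537,-0.289) with its axis at -111°. The rod tip sits about 24 mm before the mouth and about 2 mm off axis, so I'm lowering and correcting that.

```bash

python3 -m creep '0 0.5 0.2 1 -0.007;0 0 0 2 0;0 0 0 2 0;0 0 0 0.6 0;0 0 0 0 0;0 0 0 0 0'
python3 - <<'E'
from h import *
go(.6368-.0145,-.07,.0732,-21)
a,c=snap("top"); b,cs=snap("scene")
x=cv2.resize(a[160:255,410:490],None,fx=5,fy=5,interpolation=cv2.INTER_CUBIC)
y=cv2.resize(b[170:245,170:270],(400,475)if 0 else(400,300),interpolation=cv2.INTER_CUBIC); y=np.vstack([y,np.zeros((175,400,3),np.uint8)])
cv2.imwrite("pics/m3.png",np.hstack([x,y])[:,:,::-1])
E
```

```text
time: 13.45
eef_pos: [0.6198, -0.0768, 0.2414]
tool_rot: [[0.352, 0.936, 0.002], [0.936, -0.352, -0.0], [0.0, 0.002, -1.0]]
ft_force: [0.1, 0.1, -0.6]
gripper_width: 0.0254
grip_force: 30.0
grasp [ 0.62   -0.0769  0.0744] yang -20.6 shift cm [ 0.72 -0.03  0.12] turn 0.007 q7 4.0 w 0.0254 t 13.45
  after turn: [ 0.72 -0.03  0.12]
```

View pics/m3.png

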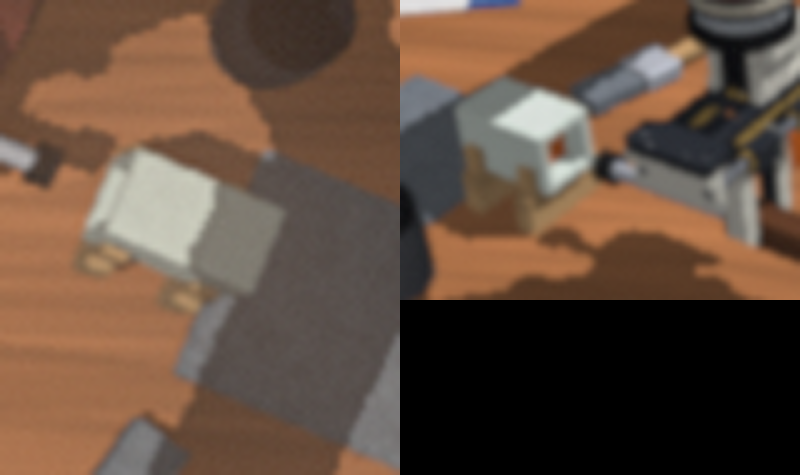

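```bash
python3 - <<'E'
from h import *
d=np.array([-.358,-.934]); n=np.array([.934,-.358]); o=np.array([.5368,-.289])
for q in((57,168),(44,164)):
    p=onz("top",(410+q[0]/5,160+q[1]/5),.072); print(p,"along",(p[:2]-o)@d,"perp",(p[:2]-o)@n)
# scene: front face of tip centre, vertical plane through axis -> height
o3,r3=ray("scene",(170+(604-400)/4,170+167/4)); k=((o-o3[:2])@n)/(r3[:2]@n); print("scene axis-plane hit",o3+k*r3)
o3,r3=ray("scene",(170+(567-400)/4,170+152/4)); k=((o-o3[:2])@n)/(r3[:2]@n); print("scene mouth centre",o3+k*r3)
E
```

```text
[ 0.56572299 -0.21641859  0.072     ] along -0.07814546660984274 perp 0.00102992858568144
[ 0.56783094 -0.20883478  0.072     ] along -0.08598339158011026 perp 0.000283753169017922
scene axis-plane hit [ 0.56523193 -0.21482285  0.05762466]
scene mouth centre [ 0.55185513 -0.2497221   0.05839609]
```

Tip is within about 1 mm of the bore axis in both views, so I'm pushing.

```bash

python3 -m creep '0 -1 -0.1 0.1 0;0 -1 0 0 0.007;0 -1 0 0 0;0 -1 0 0 0;0 -1 0 0 0;0 -1 0 0 0;0 -1 0 0 0;0 -1 0 0 0'
python3 -m creep '0 -1 0 0 0;0 -1 0 0 0;0 -1 0 0 0;0 -1 0 0 0;0 -1 0 0 0;0 -1 0 0 0;0 -0.8 0 0 0;0 0 0 0 0'
python3 - <<'E'
from h import *
go(.5368+.358*.08,-.289+.934*.08,.0732,-21)
a,c=snap("top","t4"); b,cs=snap("scene","s4")
for n,i in(("top",a),("scene",b)):
    for k in blobs(i,*OR): q=cv2.minAreaRect(k); print(n,np.round(q[0],1),np.round(q[1],1),onz(n,q[0],.03))
x=cv2.resize(a[160:255,410:490],None,fx=5,fy=5,interpolation=cv2.INTER_CUBIC)
y=cv2.resize(b[165:245,150:250],(400,320),interpolation=cv2.INTER_CUBIC); y=np.vstack([y,np.zeros((155,400,3),np.uint8)])
cv2.imwrite("pics/m4.png",np.hstack([x,y])[:,:,::-1])
E
```

```text
time: 14.55
eef_pos: [0.5896, -0.1517, 0.2398]
tool_rot: [[0.358, 0.934, 0.0], [0.934, -0.358, 0.0], [0.0, 0.0, -1.0]]
ft_force: [-0.4, 1.0, -2.0]
gripper_width: 0.0256
grip_force: 30.0
time: 15.55
eef_pos: [0.5649, -0.2159, 0.2398]
tool_rot: [[0.36, 0.933, -0.0], [0.933, -0.36, -0.001], [-0.001, 0.0, -1.0]]
ft_force: [0.2, 0.7, -1.4]
gripper_width: 0.0259
grip_force: 30.0
grasp [ 0.5649 -0.216   0.0728] yang -21.1 shift cm [ 0.18 -0.01 -0.04] turn -0.002 q7 17.0 w 0.0259 t 15.55
  after turn: [ 0.18 -0.01 -0.04]
top [381.5 235.7] [21.5 12.7] [ 0.44033828 -0.10965723  0.03      ]
top [476.2 216.1] [13.6 12.6] [ 0.5076516  -0.39174821  0.03      ]
top [337.3 197. ] [20.9 11.9] [0.55208113 0.02507426 0.03      ]
top [557.5 169. ] [8. 9.] [ 0.65695254 -0.63502723  0.03      ]
scene [298.  226.5] [21. 12.] [0.56427403 0.02667773 0.03      ]
scene [265.4 201.8] [20.4 12.7] [ 0.45095614 -0.10469691  0.03      ]
scene [177.3 200.1] [20.3 13.5] [ 0.48966525 -0.3982395   0.03      ]
```

View pics/m4.png

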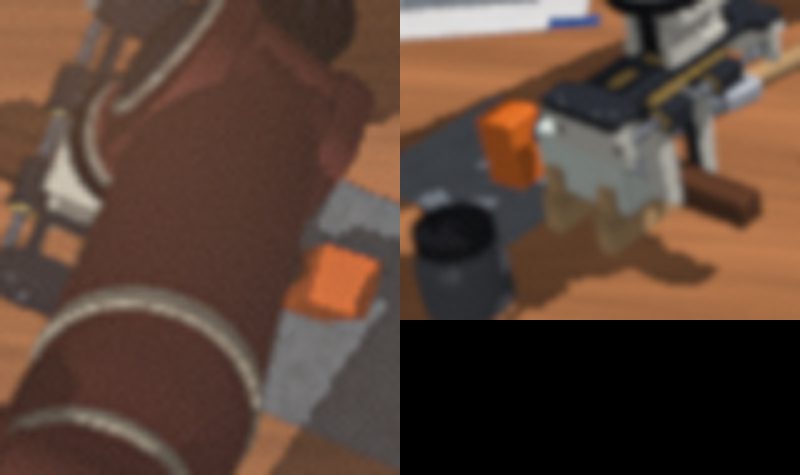

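The chalk is out and stands on end on the pad. Withdrawing the rod.

```bash

python3 -m creep '0 1.5 0 0 0;0 2 0 0 0;0 2.2 0 0 0;0 2.2 0 0 0;0 2.2 0 0 0;0 2.2 0 0 0;0 2.2 0 0 0;0 2.2 0 0 0'
python3 -m creep '0 0 0 -2 -0.147;0 0 0 -2 -0.147;0 0 0 -1 -0.147;0 0 0 0 0'
python3 - <<'E'
from h import *
go(.692,.0029,.031,4.2)
E
```

```text
time: 16.65
eef_pos: [0.6258, -0.0574, 0.2397]
tool_rot: [[0.359, 0.933, -0.0], [0.933, -0.359, -0.0], [-0.0, -0.0, -1.0]]
ft_force: [0.3, -0.4, -2.0]
gripper_width: 0.0256
grip_force: 30.0
time: 17.15
eef_pos: [0.6257, -0.0588, 0.2907]
tool_rot: [[-0.072, 0.997, 0.002], [0.997, 0.072, 0.0], [-0.0, 0.002, -1.0]]
ft_force: [-0.1, 0.2, -1.5]
gripper_width: 0.0255
grip_force: 30.0
grasp [ 0.6261 -0.0588  0.1237] yang 4.1 shift cm [5.68 7.   9.29] turn -0.001 q7 20.0 w 0.0255 t 17.15
  after turn: [5.67 7.01 9.29]
```

```bash

python3 -m creep '0 1.9 2.3 0 0;0 1.9 2.4 2 0;0 1.9 2.3 2 0;0 0 0 2 0;0 0 0 2 0;0 0 0 1 0;0 0 0 0.2 0;0 0 0 0 0'
python3 -m creep '40 0 0 0 0;50 0 0 0 0;60 0 0 0 0;60 0 0 0 0;60 0 0 -2 0;60 0 0 -4 0;60 0 0 -6 0;60 0 0 -6 0'
python3 - <<'E'
from h import *
go(.55,.025,.20,-78)
im,c=snap("wrist","w5")
for k in blobs(im,*OR): q=cv2.minAreaRect(k); print(np.round(q[0],1),np.round(q[1],1),onz("wrist",q[0],.03,c))
E
```

```text
time: 18.15
eef_pos: [0.6909, 0.0025, 0.1983]
tool_rot: [[-0.073, 0.997, 0.001], [0.997, 0.073, -0.0], [-0.0, 0.001, -1.0]]
ft_force: [0.5, 0.2, -1.3]
gripper_width: 0.0259
grip_force: 30.0
time: 19.15
eef_pos: [0.6906, 0.003, 0.3811]
tool_rot: [[-0.074, 0.997, 0.001], [0.997, 0.074, -0.0], [-0.0, 0.001, -1.0]]
ft_force: [0.6, -0.2, 0.3]
gripper_width: 0.0554
grip_force: 0.0
grasp [0.6909 0.003  0.2141] yang 4.2 shift cm [  3.23 -13.89   1.39] turn 1.435 q7 12.0 w 0.0554 t 19.15
  after turn: [-13.32  -5.08   1.39]
[107.2 253.5] [31.  64.1] [ 0.44710264 -0.10595021  0.03      ]
[191.5 150.2] [35.1 66.2] [0.5545832  0.02562237 0.03      ]
```

View pics/w5.png

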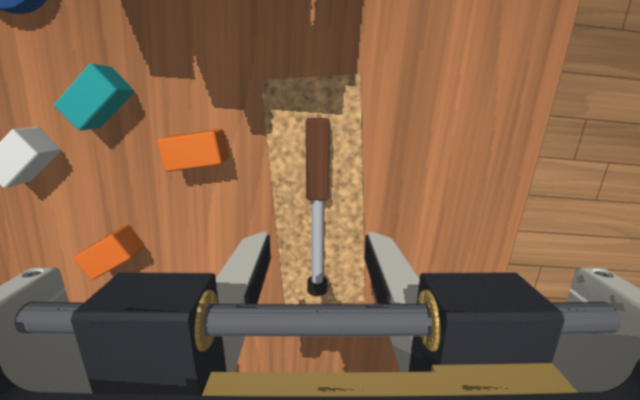

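The rod lies flat on the mat again, handle at (317,158). Next is orange A near (0.553, 0.025).

```bash
cat >> h.py <<'E'
def oranges(n,z=.036):
    im,c=snap(n)
    for k in blobs(im,*OR):
        q=cv2.boxPoints(cv2.minAreaRect(k)); w=np.array([onz(n,p,z,c) for p in q]); e=[w[1]-w[0],w[2]-w[1]]; L=max(e,key=np.linalg.norm)
        print(n,np.round(cv2.minAreaRect(k)[0]),np.round(w.mean(0),4),[round(float(np.linalg.norm(x)),3) for x in e],"long",round(np.degrees(np.arctan2(L[1],L[0]))%180,1))
E
python3 -m creep '90 0 0 0 0.18;90 0 0 0 0.18;90 0 0 0 0.18;90 0 0 0 0.18;90 0 0 0 0.18;90 0 0 0 0.18;90 0 0 0 0.18;90 0 0 0 0.175'
python3 -m creep '90 -4.4 -1.7 0 0;90 -4.4 -1.7 0 0;90 -4 -1.5 0 0;90 0 0 0 0'
python3 - <<'E'
from h import *
go(.5535,.0253,.024,-78)
oranges("wrist"); oranges("top")
E
```

```text
time: 20.2
eef_pos: [0.6908, 0.0032, 0.3791]
tool_rot: [[0.979, 0.203, 0.002], [0.203, -0.979, 0.001], [0.002, -0.0, -1.0]]
ft_force: [0.4, -0.1, -0.0]
gripper_width: 0.0834
grip_force: 0.0
time: 20.7
eef_pos: [0.5529, 0.0247, 0.3788]
tool_rot: [[0.978, 0.208, -0.002], [0.208, -0.978, 0.003], [-0.001, -0.003, -1.0]]
ft_force: [0.5, -0.2, 0.0]
gripper_width: 0.0836
grip_force: 0.0
grasp [0.5527 0.0252 0.2118] yang -78.0 shift cm [ 0.1   0.07 18.78] turn 0.0 q7 -56.0 w 0.0836 t 20.7
  after turn: [ 0.1   0.07 18.78]
wrist [393. 282.] [ 0.4495 -0.0895  0.036 ] [0.012, 0.066] long 36.5
wrist [318. 178.] [0.5558 0.0251 0.036 ] [0.034, 0.066] long 13.0
top [382. 236.] [ 0.44   -0.1087  0.036 ] [0.038, 0.063] long 34.9
top [479. 216.] [ 0.5074 -0.3982  0.036 ] [0.033, 0.032] long 164.2
top [558. 169.] [ 0.6559 -0.6315  0.036 ] [0.027, 0.024] long 91.7
```

```bash

python3 -m creep '80 0.2 0 4 0;75 0 0 4 0;75 0 0 4 0;70 0 0 3 0;70 0 0 2.5 0;70 0 0 1.2 0;60 0 0 0 0;0 0 0 0 0'
python3 -m creep '0 0 0 0 0;0 0 0 0 0;0 0 0 0 0;0 0 0 0 0;0 0 0 0 0'
python3 -m creep '0 0 0 -3 0;0 0 0 -5 0;0 0 0 -6 0;0 0 0 -6 -0.18;0 0 0 -6 -0.18;0 0 0 -2 -0.18;0 0 0 0 -0.18;0 0 0 0 -0.18'
python3 -m creep '0 0 0 0 -0.18;0 0 0 0 -0.18;0 0 0 0 -0.14;0 0 0 0 0'
python3 - <<'E'
from h import *
go(.554,.314,.31,2)
E
```

```text
time: 21.8
eef_pos: [0.5582, 0.0245, 0.1917]
tool_rot: [[0.978, 0.208, 0.002], [0.208, -0.978, -0.0], [0.002, 0.001, -1.0]]
ft_force: [0.1, 0.3, -0.1]
gripper_width: 0.0502
grip_force: 0.0
time: 22.42
eef_pos: [0.5578, 0.0248, 0.1916]
tool_rot: [[0.978, 0.208, 0.001], [0.208, -0.978, 0.0], [0.002, -0.0, -1.0]]
ft_force: [-0.8, 0.3, 5.4]
gripper_width: 0.0357
grip_force: 30.0
time: 23.42
eef_pos: [0.5569, 0.0248, 0.4705]
tool_rot: [[0.44, 0.898, -0.001], [0.898, -0.44, 0.0], [-0.0, -0.001, -1.0]]
ft_force: [0.3, -1.1, -1.3]
gripper_width: 0.0357
grip_force: 30.0
time: 23.92
eef_pos: [0.5571, 0.0245, 0.4702]
tool_rot: [[-0.037, 0.999, -0.002], [0.999, 0.037, 0.0], [0.0, -0.002, -1.0]]
ft_force: [0.4, 0.2, -1.6]
gripper_width: 0.0358
grip_force: 30.0
grasp [0.5568 0.0246 0.3032] yang 2.1 shift cm [28.94  0.79 -0.68] turn 0.002 q7 8.0 w 0.0358 t 23.93
  after turn: [28.94  0.73 -0.68]
```

```bash

python3 -m creep '0 5 0.2 -0.2 0;0 6 0.2 -0.2 0;0 6 0.2 0 0;0 6 0 0 0;0 5.9 0 0 0;0 0 0 0 0;0 0 0 0 0'
python3 - <<'E'
from h import *
go(.554,.314,.197,2)
im,c=snap("wrist","w6")
print([np.round(proj("wrist",p,c)) for p in((.554,.314,.28),(.497,.2485,.245))])
E
```

```text
time: 24.8
eef_pos: [0.5521, 0.3135, 0.474]
tool_rot: [[-0.037, 0.999, -0.001], [0.999, 0.037, -0.002], [-0.002, -0.001, -1.0]]
ft_force: [0.3, 0.0, -1.1]
gripper_width: 0.0363
grip_force: 30.0
grasp [0.552  0.3131 0.307 ] yang 2.1 shift cm [ 0.11  0.21 11.  ] turn 0.002 q7 -19.0 w 0.0363 t 24.8
  after turn: [ 0.11  0.21 11.  ]
[array([320., 240.]), array([244., 295.])]
```

View pics/w6.png

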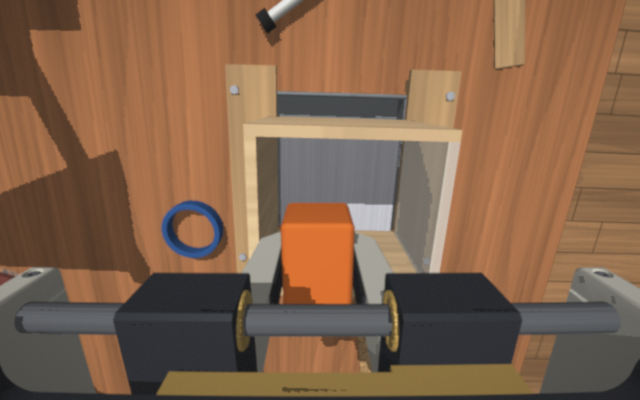

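```bash
python3 - <<'E'
from h import *
c=cam("wrist")
for p in((244,124),(461,129),(245,138),(459,142),(244,258)): print(p,onz("wrist",p,.245,c))
E
```

```text
(244, 124) [0.50209968 0.37813165 0.245     ]
(461, 129) [0.64611542 0.38017674 0.245     ]
(245, 138) [0.50247826 0.36898642 0.245     ]
(459, 142) [0.64620633 0.37156916 0.245     ]
(244, 258) [0.49873502 0.27937593 0.245     ]
```

```bash

python3 -m creep '0 0 0.1 2 0;0 0 0 2.5 0;0 0 0 2.5 0;0 0 0 2.5 0;0 0 0 1.5 0;0 0 0 0 0;0 0 0 0 0'
python3 -m creep '48 0 0 0 0;48 0 0 0 0;48 0 0 0 0;48 0 0 0 0;50 0 0 -3 0;50 0 0 -5 0;50 0 0 -5 0;50 0 0 0 0'
python3 - <<'E'
from h import *
im,c=snap("wrist","w7"); oranges("wrist",.166)
oranges("top"); go(.4415,-.108,.024,-56)
E
```

```text
time: 25.72
eef_pos: [0.5537, 0.3135, 0.3659]
tool_rot: [[-0.038, 0.999, 0.002], [0.999, 0.038, 0.001], [0.001, 0.002, -1.0]]
ft_force: [0.7, -0.2, 0.1]
gripper_width: 0.036
grip_force: 30.0
time: 26.72
eef_pos: [0.5538, 0.3135, 0.4999]
tool_rot: [[-0.039, 0.999, 0.009], [0.999, 0.039, 0.005], [0.004, 0.009, -1.0]]
ft_force: [-0.3, -0.0, 0.3]
gripper_width: 0.0464
grip_force: 0.0
wrist [262. 364.] [0.4942 0.076  0.166 ] [0.033, 0.024] long 2.3
wrist [316. 188.] [0.5544 0.3096 0.166 ] [0.031, 0.06] long 93.0
top [379. 226.] [ 0.47   -0.1019  0.036 ] [0.038, 0.063] long 33.6
top [479. 216.] [ 0.507  -0.3971  0.036 ] [0.032, 0.033] long 73.0
top [240. 189.] [0.5666 0.3162 0.036 ] [0.042, 0.036] long 91.8
top [558. 169.] [ 0.6559 -0.6315  0.036 ] [0.027, 0.024] long 91.7
grasp [0.5525 0.3137 0.3266] yang 2.2 shift cm [-41.68 -12.67  30.32] turn 1.017 q7 -20.0 w 0.0466 t 26.88
  after turn: [-32.71  28.77  30.32]
```

Orange B has been knocked to about (0.470,-0.102), with its long axis at 34°.

```bash

python3 -m creep '90 -5 -0.5 0 0;90 -5.2 -1 0 0;90 -5.2 -1.4 0 0;90 -5.2 -1.4 0 0;90 -5.2 -1.4 0 0;90 -5.2 -1.4 0 0;90 -5.2 -1.4 0 0;90 -5 -1.4 0 0'
python3 -m creep '90 0 0 2 0.17;90 0 0 2 0.17;90 0 0 2 0.17;90 0 0 2 0.17;90 0 0 2 0.17;90 0 0 2 0.17;90 0 0 0 0'
python3 - <<'E'
from h import *
oranges("top"); oranges("wrist"); go(.470,-.102,.0245,-56.5)
E
```

```text
time: 27.88
eef_pos: [0.4694, -0.1031, 0.4933]
tool_rot: [[-0.039, 0.999, -0.003], [0.999, 0.039, 0.0], [0.0, -0.003, -1.0]]
ft_force: [-0.1, 0.5, -0.4]
gripper_width: 0.0836
grip_force: 0.0
time: 28.75
eef_pos: [0.4695, -0.1009, 0.3724]
tool_rot: [[0.83, 0.558, -0.007], [0.558, -0.83, 0.0], [-0.005, -0.004, -1.0]]
ft_force: [-0.3, 0.4, -0.3]
gripper_width: 0.084
grip_force: 0.0
top [375. 219.] [ 0.4904 -0.0893  0.036 ] [0.038, 0.014] long 122.5
top [476. 216.] [ 0.5074 -0.3875  0.036 ] [0.021, 0.036] long 179.9
top [240. 189.] [0.5666 0.3162 0.036 ] [0.042, 0.036] long 91.8
top [558. 169.] [ 0.6559 -0.6315  0.036 ] [0.027, 0.024] long 91.7
wrist [321. 178.] [ 0.4742 -0.1026  0.036 ] [0.035, 0.066] long 35.1
grasp [ 0.4699 -0.1016  0.2074] yang -56.1 shift cm [1.000e-02 5.000e-02 1.829e+01] turn 0.008 q7 -23.0 w 0.084 t 28.85
  after turn: [1.000e-02 5.000e-02 1.829e+01]
```

```bash

python3 -m creep '85 0.2 0.2 4 -0.01;80 0 0 4 0;75 0 0 4 0;70 0 0 3 0;70 0 0 2.2 0;70 0 0 1 0;60 0 0 0 0;0 0 0 0 0'
python3 -m creep '0 0 0 0 0;0 0 0 0 0;0 0 0 0 0;0 0 0 0 0;0 0 0 0 0'
python3 -m creep '0 0 0 -3 0;0 0 0 -5 0;0 0 0 -6 0;0 0 0 -6 -0.17;0 0 0 -6 -0.17;0 0 0 -2 -0.17;0 0 0 0 -0.17;0 0 0 0 -0.17'
python3 -m creep '0 0 0 0 -0.16;0 0 0 0 0'
python3 - <<'E'
from h import *
go(.594,.314,.31,2)
E
```

```text
time: 29.85
eef_pos: [0.4735, -0.1024, 0.1937]
tool_rot: [[0.825, 0.565, 0.002], [0.565, -0.825, -0.0], [0.001, 0.001, -1.0]]
ft_force: [0.7, 0.9, 0.3]
gripper_width: 0.0499
grip_force: 0.0
time: 30.48
eef_pos: [0.4734, -0.1024, 0.1934]
tool_rot: [[0.825, 0.565, 0.001], [0.565, -0.825, -0.0], [0.001, 0.001, -1.0]]
ft_force: [-0.5, 0.2, 5.9]
gripper_width: 0.0362
grip_force: 29.9
time: 31.48
eef_pos: [0.4725, -0.1021, 0.4726]
tool_rot: [[0.115, 0.993, -0.001], [0.993, -0.115, 0.0], [0.0, -0.001, -1.0]]
ft_force: [0.2, -0.6, -0.9]
gripper_width: 0.0357
grip_force: 29.9
time: 31.72
eef_pos: [0.4726, -0.1023, 0.4723]
tool_rot: [[-0.037, 0.999, -0.001], [0.999, 0.037, 0.001], [0.001, -0.001, -1.0]]
ft_force: [-0.5, 0.0, -1.7]
gripper_width: 0.036
grip_force: 29.9
grasp [ 0.4724 -0.1022  0.3053] yang 2.1 shift cm [41.14 13.69 -0.46] turn 0.002 q7 23.0 w 0.036 t 31.73
  after turn: [41.17 13.6  -0.46]
```

```bash

python3 -m creep '0 5 1.8 -0.2 0;0 5.2 1.8 -0.2 0;0 5.2 1.8 0 0;0 5.2 1.8 0 0;0 5.2 1.8 0 0;0 5.2 1.7 0 0;0 5.1 1.7 0 0;0 5 1.5 0 0'
python3 -m creep '0 0 0 0 0;0 0 0 0 0'
python3 - <<'E'
from h import *
go(.595,.3135,.199,2)
E
```

```text
time: 32.72
eef_pos: [0.5961, 0.3158, 0.476]
tool_rot: [[-0.036, 0.999, -0.001], [0.999, 0.036, -0.001], [-0.001, -0.001, -1.0]]
ft_force: [0.2, 0.4, -1.0]
gripper_width: 0.0359
grip_force: 29.9
time: 32.98
eef_pos: [0.5959, 0.3134, 0.4758]
tool_rot: [[-0.037, 0.999, -0.001], [0.999, 0.037, -0.002], [-0.002, -0.001, -1.0]]
ft_force: [-0.4, -0.3, -0.6]
gripper_width: 0.0359
grip_force: 29.9
grasp [0.5957 0.313  0.3088] yang 2.1 shift cm [ 0.07 -0.06 10.98] turn 0.002 q7 -17.0 w 0.0359 t 32.98
  after turn: [ 0.07 -0.06 10.98]
```

```bash

python3 -m creep '0 0 0 2 0;0 0 0 2.5 0;0 0 0 2.5 0;0 0 0 2.5 0;0 0 0 1.3 0;0 0 0 0 0;0 0 0 0 0'
python3 -m creep '48 0 0 0 0;48 0 0 0 0;48 0 0 0 0;48 0 0 0 0;50 0 0 -3 0;50 0 0 -5 0;50 0 0 -5 0;50 0 0 0 0'
python3 - <<'E'
from h import *
oranges("wrist",.166); oranges("top",.069); oranges("scene",.037); go(.507,-.39,.32,2)
im,c=snap("top"); a=im[195:250,440:510]; im2,_=snap("scene"); b=im2[170:225,145:215]
cv2.imwrite("pics/st.png",cv2.resize(np.hstack([a,b]),None,fx=5.5,fy=5.5,interpolation=cv2.INTER_CUBIC)[:,:,::-1])
E
```

```text
time: 33.85
eef_pos: [0.5964, 0.3135, 0.3701]
tool_rot: [[-0.038, 0.999, 0.002], [0.999, 0.038, 0.001], [0.001, 0.002, -1.0]]
ft_force: [-0.1, -0.1, -0.7]
gripper_width: 0.036
grip_force: 29.9
time: 34.85
eef_pos: [0.5965, 0.3134, 0.5042]
tool_rot: [[-0.039, 0.999, 0.01], [0.999, 0.039, 0.004], [0.004, 0.01, -1.0]]
ft_force: [0.5, -0.1, -0.9]
gripper_width: 0.0464
grip_force: 0.0
wrist [314. 184.] [0.5974 0.3119 0.166 ] [0.032, 0.06] long 92.9
wrist [275. 184.] [0.5555 0.3104 0.166 ] [0.033, 0.06] long 90.8
top [479. 216.] [ 0.5052 -0.3835  0.069 ] [0.032, 0.033] long 73.0
top [240. 189.] [0.5631 0.3127 0.069 ] [0.043, 0.035] long 91.8
top [240. 174.] [0.6086 0.3118 0.069 ] [0.038, 0.032] long 91.9
top [558. 169.] [ 0.6503 -0.6124  0.069 ] [0.026, 0.024] long 91.7
scene [178. 200.] [ 0.4965 -0.3918  0.037 ] [0.045, 0.124] long 25.6
grasp [0.5953 0.3137 0.3305] yang 2.2 shift cm [-69.97 -11.57   1.13] turn 0.004 q7 -17.0 w 0.0463 t 35.0
  after turn: [-70.02 -11.28   1.13]
```

View pics/st.png

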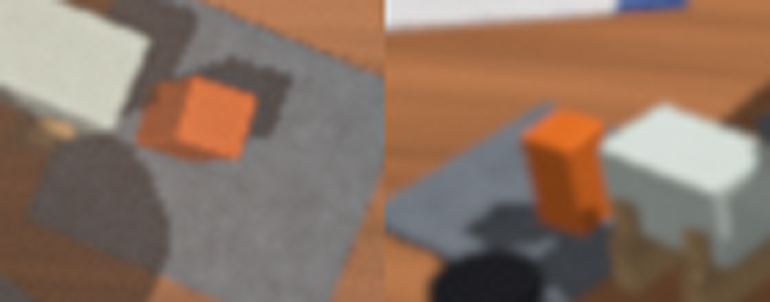

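The stuck chalk stands upright on the pad; its top face in the left crop is (195,77), (258,97), (240,160), (175,143).

```bash
python3 - <<'E'
from h import *
w=np.array([onz("top",(440+u/5.5,195+v/5.5),.069) for u,v in((195,77),(258,97),(240,160),(175,143))]); print(w,w.mean(0))
e=w[1]-w[0]+w[2]-w[3]; print(np.degrees(np.arctan2(e[1],e[0])),np.linalg.norm(np.diff(w,axis=0),axis=1))
s=np.array([onz("scene",(145+(u-385)/5.5,170+v/5.5),.069) for u,v in((525,133),(550,108),(607,118),(578,150))]); print(s,s.mean(0))
E
```

```text
[[ 0.52585637 -0.3744505   0.069     ]
 [ 0.51629608 -0.40754791  0.069     ]
 [ 0.48275777 -0.39797265  0.069     ]
 [ 0.49065069 -0.36388324  0.069     ]] [ 0.50389023 -0.38596358  0.069     ]
-104.5619387912412 [0.03445051 0.03487841 0.03499123]
[[ 0.51415849 -0.40344446  0.069     ]
 [ 0.48601396 -0.40057803  0.069     ]
 [ 0.49077384 -0.36206124  0.069     ]
 [ 0.52598021 -0.36474529  0.069     ]] [ 0.50423163 -0.38270726  0.069     ]
```

```bash

python3 -m creep '90 -5 -0.8 0 0;90 -5.8 -1 0 0;90 -5.8 -1 0 0;90 -5.8 -1 0 0;90 -5.8 -1 0 0;90 -5.8 -1 0 0;90 -5.8 -1 0 0;90 -5.8 -1 0 0'
python3 -m creep '90 -5.8 -1 0 0;90 -5.8 -1 0 0;90 -5.8 -1 0 0;90 -5.5 -1 0 0;90 0 0 3 0.145;90 0 0 3 0.145;90 0 0 0 0'
python3 - <<'E'
from h import *
oranges("wrist",.069); go(.504,-.385,.052,-14.5)
E
```

```text
time: 36.1
eef_pos: [0.5353, -0.1463, 0.4976]
tool_rot: [[-0.039, 0.999, -0.002], [0.999, 0.039, 0.001], [0.001, -0.002, -1.0]]
ft_force: [1.7, 0.1, 0.2]
gripper_width: 0.0834
grip_force: 0.0
time: 36.98
eef_pos: [0.5047, -0.3743, 0.435]
tool_rot: [[0.247, 0.969, -0.007], [0.969, -0.247, 0.005], [0.003, -0.008, -1.0]]
ft_force: [0.5, 0.4, 0.7]
gripper_width: 0.0833
grip_force: 0.0
wrist [324. 180.] [ 0.5084 -0.3792  0.069 ] [0.033, 0.044] long 76.8
grasp [ 0.5044 -0.3744  0.2702] yang -14.2 shift cm [-1.06  0.3  21.82] turn 0.005 q7 37.0 w 0.0836 t 37.02
  after turn: [-1.06  0.31 21.82]
```

```bash

python3 -m creep '88 -0.9 0.4 2 0.005;85 0 0 4.5 0;80 0 0 5 0;75 0 0 4 0;75 0 0 3 0;75 0 0 2 0;75 0 0 1.2 0;60 0 0 0 0'
python3 -m creep '0 0 0 0 0;0 0 0 0 0;0 0 0 0 0;0 0 0 0 0;0 0 0 0 0;0 0 0 0 0;0 0 0 0 0'
```

```text
time: 38.02
eef_pos: [0.5064, -0.3851, 0.2215]
tool_rot: [[0.253, 0.967, -0.0], [0.967, -0.253, 0.0], [-0.0, -0.0, -1.0]]
ft_force: [0.0, -0.3, 0.4]
gripper_width: 0.0638
grip_force: 0.0
time: 38.9
eef_pos: [0.5065, -0.3851, 0.2225]
tool_rot: [[0.253, 0.967, 0.001], [0.967, -0.253, -0.001], [-0.0, 0.001, -1.0]]
ft_force: [-1.0, 1.3, 5.5]
gripper_width: 0.0361
grip_force: 29.8
```

```bash

python3 -m creep '0 0 0 -3 0;0 0 0 -5 0;0 0 0 -6 0;0 0 0 -6 0;0 0 0 -6 -0.145;0 0 0 -2 -0.145;0 0 0 0 0'
python3 - <<'E'
from h import *
go(.574,.3135,.335,2)
E
```

```text
time: 39.78
eef_pos: [0.5061, -0.3852, 0.5028]
tool_rot: [[-0.032, 0.999, 0.002], [0.999, 0.032, -0.001], [-0.001, 0.002, -1.0]]
ft_force: [-1.1, -0.5, -1.6]
gripper_width: 0.0361
grip_force: 29.8
grasp [ 0.5064 -0.3854  0.3358] yang 1.8 shift cm [69.64  9.    0.  ] turn -0.003 q7 50.0 w 0.0361 t 39.77
  after turn: [69.62  9.19  0.  ]
```

```bash

python3 -m creep '0 5 0.7 0 0;0 5.8 0.8 0 0;0 5.8 0.8 0 0;0 5.8 0.8 0 0;0 5.8 0.8 0 0;0 5.8 0.8 0 0;0 5.8 0.8 0 0;0 5.8 0.8 0 0'
python3 -m creep '0 5.8 0.8 0 0;0 5.8 0.8 0 0;0 5.8 0.7 0 0;0 5.5 0.6 0 0;0 0 0 0 0;0 0 0 0 0'
python3 - <<'E'
from h import *
go(.574,.3135,.223,2)
E
```

```text
time: 40.78
eef_pos: [0.5534, 0.0752, 0.499]
tool_rot: [[-0.031, 1.0, -0.005], [1.0, 0.031, -0.001], [-0.001, -0.005, -1.0]]
ft_force: [1.2, -0.3, -1.3]
gripper_width: 0.0359
grip_force: 29.8
time: 41.52
eef_pos: [0.575, 0.3024, 0.4991]
tool_rot: [[-0.032, 0.999, -0.004], [0.999, 0.032, -0.004], [-0.004, -0.004, -1.0]]
ft_force: [0.3, -0.9, -1.5]
gripper_width: 0.0356
grip_force: 29.8
grasp [0.5744 0.3018 0.3321] yang 1.8 shift cm [ 1.21  0.04 10.91] turn -0.003 q7 -17.0 w 0.0356 t 41.52
  after turn: [ 1.21  0.04 10.91]
```

```bash

python3 -m creep '0 1.1 0 2 0;0 0 0 2.5 0;0 0 0 2.5 0;0 0 0 2.5 0;0 0 0 1.4 0;0 0 0 0 0;0 0 0 0 0'
python3 -m creep '48 0 0 0 0;48 0 0 0 0;48 0 0 0 0;48 0 0 0 0;50 0 0 -3 0;50 0 0 -5 0;50 0 0 -5 0;50 0 0 0 0'
python3 -m creep '50 -5 0 0 0;50 -5 0 0 0;50 -5 0 0 0;50 -5 0 0 0;50 -5 0 0 0;50 -5 0 0 0;50 0 0 0 0'
python3 - <<'E'
from h import *
for z in(.166,.23): oranges("top",z)
im,c=snap("top"); a=im[125:235,190:420]; im2,_=snap("scene"); b=im2[155:275,210:450]
a=cv2.resize(a,(600,287),interpolation=cv2.INTER_CUBIC);b=cv2.resize(b,(600,300),interpolation=cv2.INTER_CUBIC)
cv2.imwrite("pics/fin.png",np.vstack([a,b])[:,:,::-1])
E
```

```text
time: 42.4
eef_pos: [0.5751, 0.3133, 0.3938]
tool_rot: [[-0.033, 0.999, 0.002], [0.999, 0.033, 0.001], [0.001, 0.002, -1.0]]
ft_force: [1.2, -0.1, -0.9]
gripper_width: 0.0359
grip_force: 29.8
time: 43.4
eef_pos: [0.5751, 0.3133, 0.528]
tool_rot: [[-0.034, 0.999, 0.01], [0.999, 0.034, 0.004], [0.004, 0.01, -1.0]]
ft_force: [-0.2, -0.6, -0.5]
gripper_width: 0.0466
grip_force: 0.0
time: 44.28
eef_pos: [0.5842, 0.0083, 0.5223]
tool_rot: [[-0.024, 1.0, -0.001], [1.0, 0.024, -0.003], [-0.003, -0.001, -1.0]]
ft_force: [0.8, 0.4, -0.9]
gripper_width: 0.0466
grip_force: 0.0
top [240. 190.] [0.5518 0.2967 0.166 ] [0.03, 0.037] long 91.8
top [235. 177.] [0.5852 0.3115 0.166 ] [0.059, 0.049] long 91.9
top [558. 169.] [ 0.6336 -0.5563  0.166 ] [0.024, 0.022] long 91.7
top [240. 190.] [0.5453 0.2872 0.23  ] [0.028, 0.035] long 91.8
top [235. 177.] [0.5768 0.3011 0.23  ] [0.056, 0.046] long 91.9
top [558. 169.] [ 0.6226 -0.5192  0.23  ] [0.023, 0.021] long 91.7
```

View pics/fin.png

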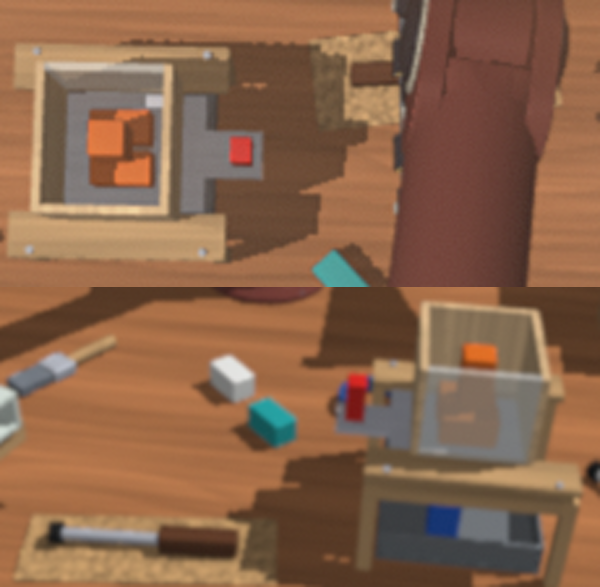

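All three oranges are in the shaft, with the upright one resting on the other two. The gate tab is home at (241,150) in the upper half, a blue block shows in the tray and the rod lies flat on its mat, so I'm handing in.

```bash
python3 -m creep '50 0 0 0 0;50 0 0 0 0;50 0 0 0 0;50 0 0 0 0'; python3 -c "
from h import *
print(r.sign_off())"
```

```text
time: 44.98
eef_pos: [0.5848, 0.0141, 0.5228]
tool_rot: [[-0.034, 0.999, 0.0], [0.999, 0.034, -0.0], [-0.0, 0.0, -1.0]]
ft_force: [-0.2, 0.8, -0.8]
gripper_width: 0.0464
grip_force: 0.0
the job is handed in; nothing more can be done
None
```

I handed the job in at about 45 s with every step carried out: both blue chalks in the tray, the gate shut, the stuck chalk pushed out, the rod flat on its mat, and all three orange chalks in the dispenser; the sign-off returned no verdict.

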